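Touch off a steel sheet on three gauges

ROBOT

A 6-joint arm with a two-finger parallel gripper is mounted at the origin on the work surface. World frame = base frame: x ahead of the robot, y to its left, z up, the work surface at z = 0. Lengths are in m, angles in rad, forces in N, time in s.
With the tool pointing down it reaches from about 0.325 to 1 m from the base axis. Payload 5.1 kg.
Tool frame: the origin (TCP) lies at the very end of the fingers, on their centre line; the grasp point (between the pads) lies 19 mm behind it (r.hold_point_z is the z of the grasp point in the tool frame, in m); z points along the fingers, x is the direction in which the jaws open and shut, and the axes are right-handed (so a half turn about z gives the same grasp; the last joint's range is limited). The gripper opens to 85 mm and grips with 20 to 120 N. Pads are 22 mm wide; open, the fingers measure 114 mm over their backs; the gripper's body (76 mm by 85 mm) begins 54 mm behind the grasp point. The pads swing forward as they close: fully open they stand 13 mm farther back than shut.
Start: joints at [1.037, 0.124, 1.65, -0, 1.367, -0.083], TCP at [0.283, 0.585, 0.199] pointing down, gripper open.
Joint ranges: [-2.61, 2.61], [-1.02, 2.33], [0.03, 2.71], [-1.35, 4.49], [0.32, 2.68], [-2.91, 2.91]. Speed limits (rad/s): [2.57, 2.57, 3.14, 3.14, 3.14, 3.14].

INTERFACE

Orientations are given as a rotation vector (axis times angle).
In Python, from workcell import r gives the robot as it stands.
- The arm moves only by the tool carry_out, never from a script. Its argument "rows" is a list of rows, each a list of 7 numbers: the closure, from 0 (fully open) to 1 (shut), then the shift along the tool's x, y, z in m, then the turn, a rotation vector about the tool's x, y, z in rad. In form: [[grip, tx, ty, tz, rx, ry, rz], ...]. A call has 1 to 8 rows; each row shifts and turns the commanded pose from where the row before left it, along the tool's axes as they then stand; what a row does not reach is not made up. A row lasts 1/10 s, in which the tool goes at most 50 mm and 8.59 degrees, less where a joint would pass 70% of its speed; a pose out of reach is approached as far as the arm can. A call with a gripper value outside its range is refused whole. The fingers move at their own pace and stop on an object; "newtons" is the grip in N (left out, the last holds). Time passes only in rows, so rows that do not move let the fingers close. It gives the time, the measured TCP pose, the force and the opening at its end, in the units of the state.
- r.read_state(): the state, without advancing time (a new reading comes with each control period).
- r.read_camera(name): name is "scene" or "top" or "wrist"; returns the picture (384x512x3 uint8, blue, green, red); there is no depth.
- r.camera_info(name): a dict with "intrinsics" (3x3 intrinsics, pixels), "pose" (4x4, takes a point from camera to world coordinates). Camera axes: x right, y down, z forward; pixel columns grow to the right and rows downward; lengths in m; the calibration is good to about 2 mm. A picture is of the moment at which its call begins: read the wrist's pose just before it. camera_info takes no time and is no camera call; for the wrist camera it gives the pose at the moment of the call.
- r.sign_off(): hands the job in, once; it reports no verdict.
The state is a dict: "t": time; "q": joint angles; "qd": joint speeds; "joint_efforts": joint torques, N m; "ee_pos": TCP position; "tcp_rot": TCP orientation; "contact_force": force on the tool from outside, world axes, zero at the start; "moment": the same for the moment, N m; "width": finger opening in m.
Only numpy, scipy, OpenCV 4.12 (cv2) and the standard library are available. Lean on these libraries where they do the work, as an engineer would, in place of code of your own. Each camera call takes 0.05 s, during which the arm holds its last target. There are 200 camera calls.

TASK

Touch off the steel sheet before it is cut: with the fingertips, touch the button of the red gauge, then the yellow, then the blue one from above, each lightly, so that the button visibly sinks part way but is never driven to its bottom stop. Do not shift, tip or lift the gauges, and leave the white spare gauge and everything else on the table alone.

Things in the scene. Friction and masses are not known exactly. Their poses are not given: they have to be found in the camera images.
- gauge_red: touch-off gauge with red button and red bands (touched first): loose, about 500 g, stands on the sheet; round dark steel foot 56 mm across and 12 mm high, above it a collar 40 mm across up to 34 mm. Origin: centre of its underside, on the sheet's top; z up.
- red_top (a point): centre of the flat top of the red button (disc 30 mm across, 10 mm thick), 60 mm above the gauge's underside while the button is up; it moves down with the button
- red_button (a joint): how far the red button is pushed down, m: 0 up (as at the start), 0.014 on its bottom stop. It starts to move at about 4 N, needs about 7.5 N near the bottom, and stays at the depth where it is left. A sink of 2 to 12 mm is a light touch.
- gauge_yellow: touch-off gauge with yellow button and yellow bands (touched second): loose, about 500 g, stands on the sheet; round dark steel foot 56 mm across and 12 mm high, above it a collar 40 mm across up to 34 mm. Origin: centre of its underside, on the sheet's top; z up.
- yellow_top (a point): centre of the flat top of the yellow button (disc 30 mm across, 10 mm thick), 60 mm above the gauge's underside while the button is up; it moves down with the button
- yellow_button (a joint): how far the yellow button is pushed down, m: 0 up (as at the start), 0.014 on its bottom stop. It starts to move at about 4 N, needs about 7.5 N near the bottom, and stays at the depth where it is left. A sink of 2 to 12 mm is a light touch.
- gauge_blue: touch-off gauge with blue button and blue bands (touched third): loose, about 500 g, stands on the sheet; round dark steel foot 56 mm across and 12 mm high, above it a collar 40 mm across up to 34 mm. Origin: centre of its underside, on the sheet's top; z up.
- blue_top (a point): centre of the flat top of the blue button (disc 30 mm across, 10 mm thick), 60 mm above the gauge's underside while the button is up; it moves down with the button
- blue_button (a joint): how far the blue button is pushed down, m: 0 up (as at the start), 0.014 on its bottom stop. It starts to move at about 4 N, needs about 7.5 N near the bottom, and stays at the depth where it is left. A sink of 2 to 12 mm is a light touch.
- gauge_white: touch-off gauge with white button and white bands (the spare, to be left alone): loose, about 500 g, stands on the sheet; round dark steel foot 56 mm across and 12 mm high, above it a collar 40 mm across up to 34 mm. Origin: centre of its underside, on the sheet's top; z up.
- white_top (a point): centre of the flat top of the white button (disc 30 mm across, 10 mm thick), 60 mm above the gauge's underside while the button is up; it moves down with the button
- white_button (a joint): how far the white button is pushed down, m: 0 up (as at the start), 0.014 on its bottom stop. It starts to move at about 4 N, needs about 7.5 N near the bottom, and stays at the depth where it is left. A sink of 2 to 12 mm is a light touch.
- sheet: bare steel sheet 320 (x) by 500 (y) by 4 mm thick, fixed on the table; origin at the centre of its underside, on the table; it lies somewhat turned
- template: loose bystander on the middle of the sheet: football-shaped aluminium template, 130 by 68 by 5 mm, long along its y; origin: centre of its underside
- stick: loose bystander on the sheet: wooden stick 18 by 100 by 12 mm, long along its y; origin: centre of its underside
- marker: loose bystander on the sheet: black and white marker pen 136 mm long along its y, 14 mm thick; origin: centre of its underside
- hammer: loose bystander: hammer lying on the table right of the sheet, 260 mm long, 26 mm high, along its x; origin on its underside
- brush: loose bystander: brush lying on the table left of the sheet, 200 mm long, 20 mm high, along its x; origin on its underside
- cup: loose bystander: steel cup, 76 mm across and 85 mm high, on the table left beyond the sheet; origin: centre of its underside
There are look-alikes about, which are no part of the job. Leave any orange look-alike of the gauge_red alone.

How it is judged:
By the outcome, as a careful person would: the job done as asked, in the order asked, and still so for the second after the job is handed in, with the robot touching nothing.
It also fails if it takes over 42 s, if anything falls off the work surface, if the arm or the gripper's body presses on something with over 40 N, if the wrist force passes 120 N, or if a joint passes its speed limit or range.

## Working session

There is one attempt and no reset: what is moved stays moved. The work goes in short steps, Python scripts to look and compute and a tool call to move; the robot and the scene stay as the last step left them, time stands still between calls to the robot, and variables do not carry over. Pictures are saved under pics/ and viewed, about 8 in all and at most 12, crops included, and the job is handed in when it is done.

Besides the shell and the picture viewer there is one more tool, called after "Call:" as name(argument=value, ...), one argument or row to a line, values as JSON. carry_out: Moves the arm, as the interface text tells. Its arguments: {"type":"object","properties":{"rows":{"type":"array"},"newtons":{"type":"number"}},"required":["rows"]}

```bash
mkdir -p pics
python3 - <<'E'
from workcell import r
import cv2,numpy as np
for n in("top","scene"):
    im=r.read_camera(n);cv2.imwrite(f"pics/{n}0.png",im)
    c=r.camera_info(n);print(n,np.round(c["intrinsics"],1).tolist(),np.round(c["pose"],4).tolist())
s=r.read_state();print(s)
E
```

```text
top [[449.1, 0.0, 251.1], [0.0, 449.1, 184.6], [0.0, 0.0, 1.0]] [[0.0112, -0.9751, 0.2213, 0.2117], [-0.9999, -0.0116, -0.0006, -0.0209], [0.0032, -0.2213, -0.9752, 1.5747], [0.0, 0.0, 0.0, 1.0]]
scene [[406.7, 0.0, 261.1], [0.0, 406.7, 192.5], [0.0, 0.0, 1.0]] [[0.0541, 0.6872, -0.7245, 1.3409], [0.9985, -0.0298, 0.0463, -0.0829], [0.0102, -0.7259, -0.6878, 0.8384], [0.0, 0.0, 0.0, 1.0]]
{'t': 0.1, 'q': array([ 1.03737043e+00,  1.24444821e-01,  1.65153683e+00, -4.30521588e-06,
        1.36753056e+00, -8.26538764e-02]), 'qd': array([-0.0001945 , -0.00088235, -0.00544419,  0.00125488, -0.00157227,
        0.00025612]), 'joint_efforts': array([ 1.99139198e-03, -4.24933004e+01, -3.66652501e+01, -4.50373307e-05,
        3.97835596e-03,  2.52374527e-06]), 'ee_pos': array([0.28292125, 0.58450692, 0.19787318]), 'tcp_rot': array([ 2.66095809,  1.66833311, -0.00267437]), 'contact_force': array([ 0.71573237, -0.26833952,  0.93154427]), 'moment': array([ 0.006101  , -0.02958275, -0.04856676]), 'width': 0.08510137037490481}
```

View pics/top0.png

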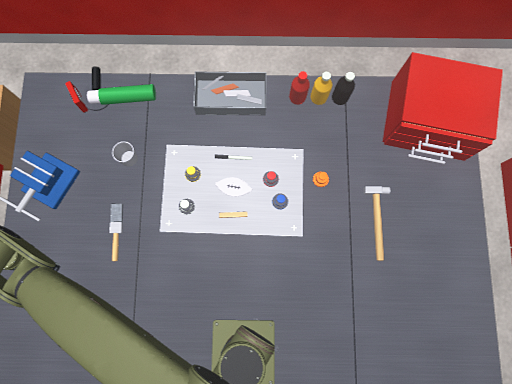

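View pics/scene0.png

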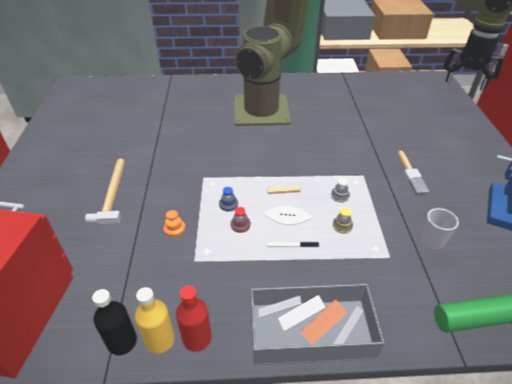

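The top view shows red at about (271,177), yellow (191,171), blue (281,200), white (186,205) and an orange decoy at (321,179), off the sheet. Next I'll enlarge a crop and compute centroids.

```bash
cat > h.py <<'E'
from workcell import r
import cv2,numpy as np
from scipy.spatial.transform import Rotation as R
def ray(c,u,v,z):
    K=np.array(c["intrinsics"]);P=np.array(c["pose"])
    d=P[:3,:3]@np.linalg.solve(K,[u,v,1.]);o=P[:3,3]
    return o+d*(z-o[2])/d[2]
def blobs(im,col,mina=6):
    h=cv2.cvtColor(im,cv2.COLOR_BGR2HSV);H,S,V=cv2.split(h)
    m={'red':((H<5)|(H>174)),'yellow':(H>24)&(H<35),'blue':(H>105)&(H<130)}[col]&(S>140)&(V>90)
    n,l,st,ce=cv2.connectedComponentsWithStats(m.astype('uint8'))
    return [(ce[i].round(2).tolist(),st[i].tolist()) for i in range(1,n) if st[i][4]>=mina]
E
python3 - <<'E'
from h import *
for n,box in(("top",(150,135,320,245)),("scene",(190,170,390,260))):
    im=cv2.imread(f"pics/{n}0.png");c=r.camera_info(n)
    for col in("red","yellow","blue"):
        for ce,st in blobs(im,col):
            if box[0]<ce[0]<box[2] and box[1]<ce[1]<box[3]: print(n,col,ce,st,ray(c,*ce,.062).round(4))
im=cv2.imread("pics/top0.png")[140:240,158:308]
cv2.imwrite("pics/topc.png",cv2.resize(im,None,fx=5,fy=5,interpolation=cv2.INTER_CUBIC))
c=r.camera_info("wrist");s=r.read_state()
T=np.eye(4);T[:3,:3]=R.from_rotvec(s['tcp_rot']).as_matrix();T[:3,3]=s['ee_pos']
print(np.round(T,3).tolist(),np.round(np.linalg.inv(T)@c["pose"],3).tolist(),c["intrinsics"])
E
```

```text
top red [271.15, 175.35] [267, 172, 9, 8, 54] [ 0.5889 -0.0911  0.062 ]
top yellow [190.62, 170.1] [187, 167, 8, 7, 50] [0.6043 0.1891 0.062 ]
top blue [280.56, 198.33] [277, 195, 8, 8, 55] [ 0.508  -0.1235  0.062 ]
scene red [239.52, 211.29] [235, 207, 10, 9, 66] [ 0.5928 -0.0915  0.062 ]
scene red [240.5, 223.45] [234, 221, 13, 5, 22] [ 0.6362 -0.0897  0.062 ]
scene blue [227.43, 190.87] [224, 187, 8, 8, 54] [ 0.5125 -0.1239  0.062 ]
scene blue [227.86, 202.64] [223, 201, 11, 4, 14] [ 0.559  -0.1225  0.062 ]
[[0.436, 0.9, -0.001, 0.283], [0.9, -0.436, -0.002, 0.585], [-0.002, -0.0, -1.0, 0.198], [0.0, 0.0, 0.0, 1.0]] [[1.0, 0.0, -0.001, -0.0], [0.0, 0.961, 0.275, -0.07], [0.001, -0.275, 0.961, -0.175], [0.0, 0.0, 0.0, 1.0]] [[306.21879284   0.         252.80411164]
 [  0.         306.21879284 189.68674428]
 [  0.           0.           1.        ]]
```

View pics/topc.png

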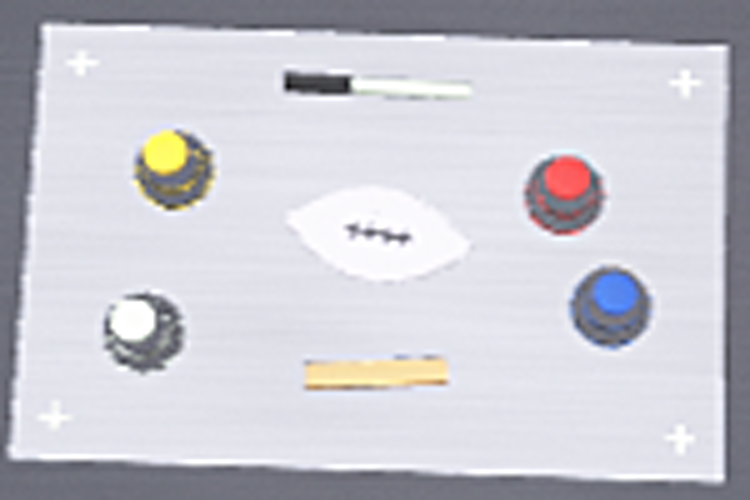

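Both cameras agree to about 4 mm: red (0.591,-0.091), yellow (0.606,0.189), blue (0.510,-0.124), with tops at z≈0.064. I'll approach red with the fingers shut.

Call:
carry_out(
  rows=[
    [1,-0.026,0.032,0,0,0,0],
    [1,-0.026,0.032,0,0,0,0],
    [1,-0.026,0.032,0,0,0,0],
    [1,-0.026,0.032,0,0,0,0],
    [1,-0.026,0.032,0,0,0,0],
    [1,-0.026,0.032,0,0,0,0],
    [1,-0.026,0.032,0,0,0,0],
    [1,-0.026,0.032,0,0,0,0],
  ],
  newtons=30,
)

```text
t: 0.9
ee_pos: [0.4231, 0.2846, 0.1986]
tcp_rot: [-2.662, -1.669, 0.001]
contact_force: [0.1, -0.2, 0.4]
width: -0.0
```

Call:
carry_out(
  rows=[
    [1,-0.026,0.032,0,0,0,0],
    [1,-0.026,0.032,0,0,0,0],
    [1,-0.026,0.032,0,0,0,0],
    [1,-0.026,0.032,0,0,0,0],
    [1,-0.026,0.032,0,0,0,0],
    [1,-0.026,0.032,0,0,0,0],
    [1,-0.026,0.032,0,0,0,0],
    [1,0,0,0,0,0,0],
  ],
)

```text
t: 1.7
ee_pos: [0.5463, 0.0211, 0.1984]
tcp_rot: [2.665, 1.662, -0.002]
contact_force: [-0.2, -0.4, -0.6]
width: 0.0
```

```bash
cat >> h.py <<'E'
TG={'red':[.591,-.091,.064],'yellow':[.606,.189,.064],'blue':[.510,-.124,.064]}
def rep(name=None,col=None):
    s=r.read_state();Rm=R.from_rotvec(s['tcp_rot']).as_matrix()
    print("t",round(s['t'],2),"tcp",s['ee_pos'].round(4),"F",s['contact_force'].round(2),"w",round(s['width'],4),"tilt",Rm[:,2].round(3))
    if name:
        c=r.camera_info("wrist");im=r.read_camera("wrist");cv2.imwrite(f"pics/{name}.png",im)
        for k in TG:
            for ce,st in blobs(im,k,60): print(k,ce,st,ray(c,*ce,.063).round(4))
    for k in TG: print(k,"tool shift",(Rm.T@(np.array(TG[k])-s['ee_pos'])).round(4))
E
python3 -c "
from h import *
rep('w1')"
```

```text
t 1.7 tcp [0.5463 0.0211 0.1984] F [-0.18 -0.44 -0.62] w 0.0 tilt [-0.001 -0.001 -1.   ]
red [193.19, 226.74] [174, 221, 31, 20, 81] [ 0.572  -0.0648  0.063 ]
red [181.37, 247.24] [169, 236, 26, 24, 514] [ 0.5877 -0.0886  0.063 ]
yellow [399.37, 142.58] [393, 128, 25, 35, 132] [0.5835 0.1666 0.063 ]
yellow [425.78, 149.83] [410, 136, 32, 28, 690] [0.6023 0.1882 0.063 ]
blue [116.67, 197.79] [103, 185, 28, 26, 573] [ 0.5072 -0.1216  0.063 ]
red tool shift [-0.0808  0.0895  0.1345]
yellow tool shift [ 0.1772 -0.0203  0.1342]
blue tool shift [-0.1461  0.0313  0.1346]
```

View pics/w1.png

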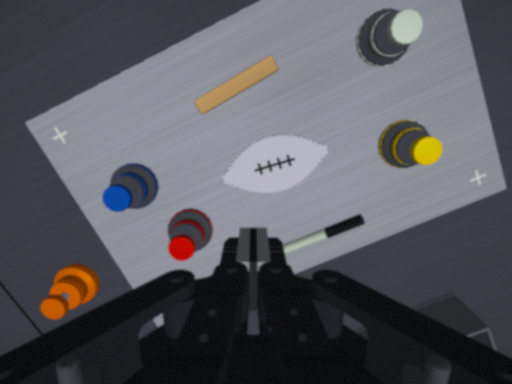

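The wrist view shows the red top at (181,247), yellow (428,150) and blue (117,198). These agree with the top and scene results to about 3 mm. I'll move above red and descend.

Call:
carry_out(
  rows=[
    [1,-0.0203,0.0218,0,0,0,0],
    [1,-0.0203,0.0218,0,0,0,0],
    [1,-0.0203,0.0218,0,0,0,0],
    [1,-0.0203,0.0218,0,0,0,0],
    [1,0,0,0.04,0,0,0],
    [1,0,0,0.04,0,0,0],
    [1,0,0,0.03,0,0,0],
    [1,0,0,0,0,0,0],
  ],
)

```text
t: 2.55
ee_pos: [0.5838, -0.0839, 0.0829]
tcp_rot: [-2.653, -1.666, 0.012]
contact_force: [-1.1, -0.6, 0.1]
width: 0.0002
```

```bash
sed -i "s/^TG=.*/TG={'red':[.5895,-.090,.064],'yellow':[.604,.1885,.064],'blue':[.5085,-.123,.064]}/" h.py; python3 -c "
from h import *
rep('w2')
im=r.read_camera('scene');cv2.imwrite('pics/s2.png',cv2.resize(im[150:270,180:400],None,fx=3.5,fy=3.5,interpolation=cv2.INTER_CUBIC))"
```

```text
t 2.55 tcp [ 0.5838 -0.0839  0.0829] F [-1.13 -0.58  0.12] w 0.0002 tilt [-0.011  0.003 -1.   ]
red [249.69, 186.43] [224, 180, 51, 21, 172] [ 0.5676 -0.0789  0.063 ]
red [248.07, 215.39] [227, 199, 44, 39, 1130] [ 0.5854 -0.0887  0.063 ]
blue [179.69, 120.4] [158, 100, 31, 50, 156] [ 0.5105 -0.0996  0.063 ]
blue [146.22, 131.78] [123, 109, 47, 47, 1727] [ 0.5074 -0.122   0.063 ]
red tool shift [-0.003   0.008   0.0188]
yellow tool shift [ 0.2541 -0.1     0.0195]
blue tool shift [-0.0679 -0.0506  0.0196]
```

View pics/w2.png

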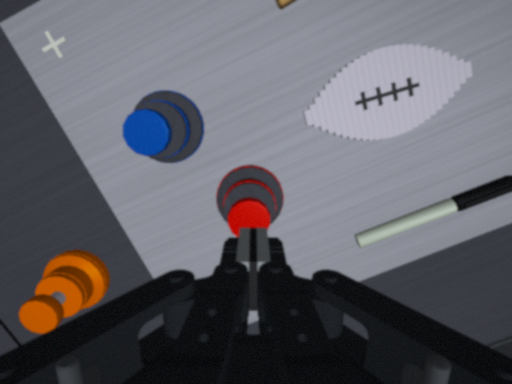

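The fingertips (253,235) overlap the back edge of the red top (248,215). I'll shift slightly and lower to just above it.

Call:
carry_out(
  rows=[
    [1,-0.003,0.007,0,0,0,0],
    [1,0,0,0.005,0,0,0],
    [1,0,0,0.005,0,0,0],
    [1,0,0,0,0,0,0],
    [1,0,0,0,0,0,0],
  ],
)

```text
t: 3.15
ee_pos: [0.5933, -0.0919, 0.079]
tcp_rot: [-2.662, -1.669, 0.0]
contact_force: [0.7, -0.1, -0.7]
width: -0.0003
```

```bash
python3 -c "
from h import *
rep()"
```

```text
t 3.15 tcp [ 0.5933 -0.0919  0.079 ] F [ 0.7  -0.09 -0.68] w -0.0003 tilt [-0.  0. -1.]
red tool shift [ 0.0001 -0.0043  0.015 ]
yellow tool shift [ 0.2571 -0.1126  0.015 ]
blue tool shift [-0.0649 -0.0628  0.015 ]
```

Call:
carry_out(
  rows=[
    [1,0,-0.004,0,0,0,0],
    [1,0,0,0.005,0,0,0],
    [1,0,0,0.005,0,0,0],
    [1,0,0,0,0,0,0],
    [1,0,0,0,0,0,0],
  ],
)

```text
t: 3.65
ee_pos: [0.5896, -0.0901, 0.0686]
tcp_rot: [-2.661, -1.668, 0.001]
contact_force: [-0.3, -0.0, 0.1]
width: -0.0003
```

Call:
carry_out(
  rows=[
    [1,0,0,0.002,0,0,0],
    [1,0,0,0,0,0,0],
    [1,0,0,0.002,0,0,0],
    [1,0,0,0,0,0,0],
    [1,0,0,0,0,0,0],
  ],
)

```text
t: 4.15
ee_pos: [0.5898, -0.0902, 0.065]
tcp_rot: [-2.662, -1.669, 0.0]
contact_force: [-0.3, -0.3, -0.4]
width: 0.0002
```

Call:
carry_out(
  rows=[
    [1,0,0,0.002,0,0,0],
    [1,0,0,0,0,0,0],
    [1,0,0,0,0,0,0],
  ],
)

```text
t: 4.45
ee_pos: [0.5898, -0.0902, 0.0629]
tcp_rot: [-2.662, -1.669, 0.0]
contact_force: [0.0, -0.2, -0.3]
width: 0.0003
```

Call:
carry_out(
  rows=[
    [1,0,0,0.002,0,0,0],
    [1,0,0,0,0,0,0],
    [1,0,0,0,0,0,0],
  ],
)

```text
t: 4.75
ee_pos: [0.5898, -0.0902, 0.0609]
tcp_rot: [-2.662, -1.669, 0.0]
contact_force: [0.0, 0.0, -0.1]
width: -0.0
```

Call:
carry_out(
  rows=[
    [1,0,0,0.001,0,0,0],
    [1,0,0,0,0,0,0],
    [1,0,0,0,0,0,0],
  ],
)

```text
t: 5.05
ee_pos: [0.5898, -0.0902, 0.06]
tcp_rot: [-2.662, -1.669, 0.0]
contact_force: [0.4, -0.1, -0.5]
width: -0.0
```

There is no force at 4 mm below the expected contact height, so I'll look before going further.

```bash
python3 -c "
from h import *
rep('w3')
im=r.read_camera('scene');im2=cv2.imread('pics/w3.png')
a=cv2.resize(im[170:240,200:290],(780,600),interpolation=cv2.INTER_CUBIC)[:, :]
b=cv2.resize(im2[150:300,160:340],(720,600),interpolation=cv2.INTER_CUBIC)
cv2.imwrite('pics/c3.png',cv2.resize(np.hstack([a,b]),(800,320)))"
```

```text
t 5.05 tcp [ 0.5898 -0.0902  0.06  ] F [ 0.42 -0.15 -0.53] w -0.0 tilt [-0.  0. -1.]
red [252.71, 183.75] [224, 176, 58, 27, 222] [ 0.5676 -0.08    0.063 ]
red [253.23, 215.36] [229, 197, 49, 41, 1399] [ 0.5853 -0.0882  0.063 ]
blue [174.94, 112.71] [150, 85, 36, 63, 235] [ 0.5132 -0.1006  0.063 ]
blue [135.72, 120.44] [109, 93, 55, 55, 2293] [ 0.5074 -0.122   0.063 ]
red tool shift [ 0.     -0.0004 -0.004 ]
yellow tool shift [ 0.257  -0.1087 -0.004 ]
blue tool shift [-0.065  -0.0589 -0.004 ]
```

View pics/c3.png

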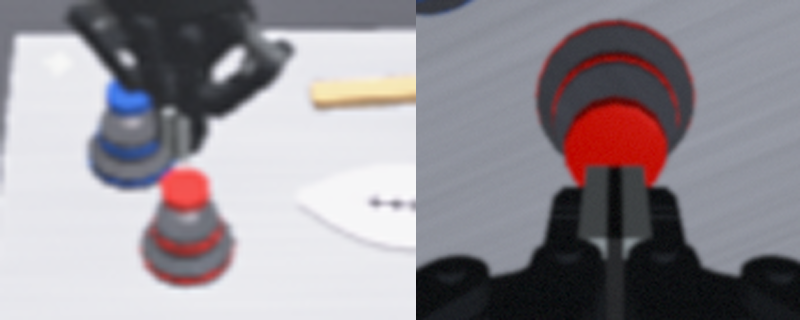

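In the left panel (scene) the finger end is at about (185,152), clearly above the uncovered red top at (185,180). In the right panel (wrist) the tip overlaps the button's outer half along the line of sight. So the real fingertips are 20–30 mm above the reported TCP. I'll keep descending in small, force-checked steps.

Call:
carry_out(
  rows=[
    [1,0,0,0.003,0,0,0],
    [1,0,0,0.003,0,0,0],
    [1,0,0,0,0,0,0],
    [1,0,0,0,0,0,0],
  ],
)

```text
t: 5.55
ee_pos: [0.5896, -0.0902, 0.0537]
tcp_rot: [-2.661, -1.668, 0.001]
contact_force: [0.7, -0.0, 0.4]
width: 0.0003
```

Call:
carry_out(
  rows=[
    [1,0,0,0.003,0,0,0],
    [1,0,0,0,0,0,0],
    [1,0,0,0,0,0,0],
  ],
)

```text
t: 5.85
ee_pos: [0.5898, -0.0902, 0.0509]
tcp_rot: [-2.662, -1.669, 0.0]
contact_force: [0.4, 0.7, 0.2]
width: -0.0002
```

```bash
python3 -c "
from h import *
rep('w4')
im=r.read_camera('scene');im2=cv2.imread('pics/w4.png')
print('scene',blobs(im,'red'))
P=np.linalg.inv(r.camera_info('scene')['pose'])@np.append(r.read_state()['ee_pos'],1);q=np.array(r.camera_info('scene')['intrinsics'])@P[:3];print('TCP px scene',q/q[2])
a=cv2.resize(im[170:240,200:290],(780,600),interpolation=cv2.INTER_CUBIC)
b=cv2.resize(im2[150:300,160:340],(720,600),interpolation=cv2.INTER_CUBIC)
cv2.imwrite('pics/c4.png',cv2.resize(np.hstack([a,b]),(800,320)))"
```

```text
t 5.85 tcp [ 0.5898 -0.0902  0.0509] F [0.42 0.67 0.23] w -0.0002 tilt [-0.  0. -1.]
red [252.72, 187.34] [223, 179, 61, 28, 243] [ 0.5672 -0.0798  0.063 ]
red [253.33, 218.8] [228, 202, 51, 36, 1291] [ 0.584  -0.0875  0.063 ]
blue [171.4, 114.59] [146, 85, 37, 67, 247] [ 0.5139 -0.1006  0.063 ]
blue [129.27, 121.41] [101, 93, 58, 57, 2547] [ 0.5073 -0.122   0.063 ]
red tool shift [ 0.0001 -0.0003 -0.0131]
yellow tool shift [ 0.257  -0.1086 -0.0131]
blue tool shift [-0.0649 -0.0589 -0.0131]
scene [([500.06, 94.13], [478, 24, 34, 122, 1914]), ([2.61, 149.54], [0, 134, 9, 31, 151]), ([239.52, 211.29], [235, 207, 10, 9, 66]), ([27.08, 283.61], [0, 210, 72, 167, 8258]), ([240.5, 223.45], [234, 221, 13, 5, 22]), ([193.06, 320.12], [177, 286, 34, 65, 1565])]
TCP px scene [240.10332421 213.33713318   1.        ]
```

View pics/c4.png

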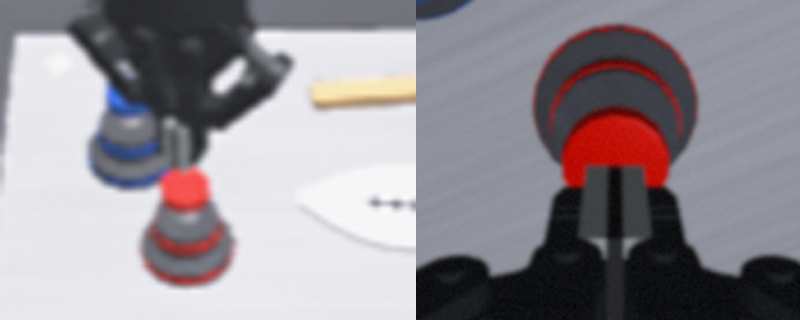

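Red has not moved. Projecting the TCP (scene 240,213) against the visible tip (about 238,207) puts the real tip about 30 mm behind the reported TCP, and the wrist view agrees. I expect contact near a reported z of 0.035, so I'll continue in steps.

Call:
carry_out(
  rows=[
    [1,0,0,0.003,0,0,0],
    [1,0,0,0.003,0,0,0],
    [1,0,0,0,0,0,0],
    [1,0,0,0,0,0,0],
  ],
)

```text
t: 6.35
ee_pos: [0.5897, -0.0902, 0.0448]
tcp_rot: [-2.661, -1.669, 0.001]
contact_force: [0.0, 0.1, 0.6]
width: -0.0005
```

Call:
carry_out(
  rows=[
    [1,0,0,0.003,0,0,0],
    [1,0,0,0,0,0,0],
    [1,0,0,0,0,0,0],
  ],
)

```text
t: 6.65
ee_pos: [0.5897, -0.0902, 0.0419]
tcp_rot: [-2.662, -1.669, 0.0]
contact_force: [-0.5, 0.0, 0.3]
width: -0.0003
```

Call:
carry_out(
  rows=[
    [1,0,0,0.002,0,0,0],
    [1,0,0,0,0,0,0],
    [1,0,0,0,0,0,0],
  ],
)

```text
t: 6.95
ee_pos: [0.5898, -0.0902, 0.04]
tcp_rot: [-2.662, -1.669, 0.0]
contact_force: [0.1, -0.3, -0.1]
width: 0.0002
```

Call:
carry_out(
  rows=[
    [1,0,0,0.002,0,0,0],
    [1,0,0,0,0,0,0],
    [1,0,0,0,0,0,0],
  ],
)

```text
t: 7.25
ee_pos: [0.5898, -0.0902, 0.0379]
tcp_rot: [-2.662, -1.669, 0.0]
contact_force: [0.6, 0.3, 0.4]
width: -0.0
```

Call:
carry_out(
  rows=[
    [1,0,0,0.002,0,0,0],
    [1,0,0,0,0,0,0],
    [1,0,0,0,0,0,0],
  ],
)

```text
t: 7.55
ee_pos: [0.5898, -0.0902, 0.0359]
tcp_rot: [-2.662, -1.669, 0.0]
contact_force: [-0.4, -0.4, -0.8]
width: 0.0001
```

```bash
python3 -c "
from h import *
rep('w5')
im=r.read_camera('scene');im2=cv2.imread('pics/w5.png')
print('scene',[b for b in blobs(im,'red') if 200<b[0][0]<290])
a=cv2.resize(im[170:240,200:290],(780,600),interpolation=cv2.INTER_CUBIC)
b=cv2.resize(im2[150:300,160:340],(720,600),interpolation=cv2.INTER_CUBIC)
cv2.imwrite('pics/c5.png',cv2.resize(np.hstack([a,b]),(800,320)))"
```

```text
t 7.55 tcp [ 0.5898 -0.0902  0.0359] F [-0.39 -0.42 -0.79] w 0.0001 tilt [-0.  0. -1.]
red [254.4, 169.7] [231, 167, 49, 10, 88] [ 0.5557 -0.0733  0.063 ]
red [252.05, 194.3] [220, 185, 66, 32, 284] [ 0.5666 -0.0798  0.063 ]
red [253.81, 223.93] [226, 211, 55, 29, 950] [ 0.5814 -0.086   0.063 ]
blue [164.33, 114.39] [136, 83, 41, 72, 295] [ 0.5136 -0.0997  0.063 ]
blue [190.22, 110.49] [178, 85, 18, 54, 90] [ 0.5173 -0.088   0.063 ]
blue [116.96, 123.21] [86, 92, 63, 63, 3070] [ 0.5073 -0.1219  0.063 ]
red tool shift [ 0.0001 -0.0004 -0.0281]
yellow tool shift [ 0.2571 -0.1086 -0.0281]
blue tool shift [-0.0649 -0.0589 -0.0281]
scene [([240.2, 212.61], [236, 209, 9, 7, 41]), ([240.5, 223.45], [234, 221, 13, 5, 22])]
```

View pics/c5.png

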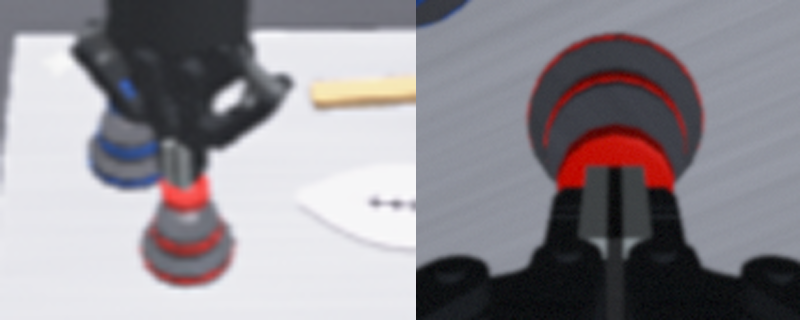

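The tip now overlays the middle of the red top in both views, at left (178,185) and right (615,170). Red has not sunk, so I'll continue in fine steps.

Call:
carry_out(
  rows=[
    [1,0,0,0.002,0,0,0],
    [1,0,0,0,0,0,0],
    [1,0,0,0,0,0,0],
  ],
)

```text
t: 7.95
ee_pos: [0.5898, -0.0902, 0.0339]
tcp_rot: [-2.662, -1.669, 0.0]
contact_force: [-0.5, -0.3, -0.4]
width: -0.0
```

Call:
carry_out(
  rows=[
    [1,0,0,0.002,0,0,0],
    [1,0,0,0,0,0,0],
    [1,0,0,0,0,0,0],
  ],
)

```text
t: 8.25
ee_pos: [0.5898, -0.0902, 0.0319]
tcp_rot: [-2.662, -1.669, 0.0]
contact_force: [0.2, -0.2, -0.4]
width: 0.0
```

Call:
carry_out(
  rows=[
    [1,0,0,0.001,0,0,0],
    [1,0,0,0,0,0,0],
    [1,0,0,0,0,0,0],
  ],
)

```text
t: 8.55
ee_pos: [0.5899, -0.0902, 0.0314]
tcp_rot: [2.662, 1.669, 0.0]
contact_force: [-0.9, 0.6, 3.3]
width: 0.0003
```

Contact at a reported z of about 0.0317. I'll press about 6 mm.

Call:
carry_out(
  rows=[
    [1,0,0,0.002,0,0,0],
    [1,0,0,0,0,0,0],
    [1,0,0,0.002,0,0,0],
    [1,0,0,0,0,0,0],
    [1,0,0,0,0,0,0],
  ],
)

```text
t: 9.05
ee_pos: [0.5899, -0.0902, 0.0269]
tcp_rot: [2.662, 1.669, 0.0]
contact_force: [-0.7, 1.0, 2.9]
width: 0.0001
```

Call:
carry_out(
  rows=[
    [1,0,0,0.002,0,0,0],
    [1,0,0,0,0,0,0],
    [1,0,0,0,0,0,0],
  ],
)

```text
t: 9.35
ee_pos: [0.5899, -0.0903, 0.025]
tcp_rot: [2.662, 1.669, 0.0]
contact_force: [-0.9, 0.0, 4.0]
width: -0.0001
```

The sink should be about 6.5 mm. I'll retreat straight up and check.

Call:
carry_out(
  rows=[
    [1,0,0,-0.005,0,0,0],
    [1,0,0,-0.01,0,0,0],
    [1,0,0,-0.02,0,0,0],
    [1,0,0,-0.03,0,0,0],
    [1,0,0,-0.02,0,0,0],
    [1,0,0,0,0,0,0],
  ],
)

```text
t: 9.95
ee_pos: [0.5926, -0.0909, 0.1146]
tcp_rot: [2.657, 1.666, 0.009]
contact_force: [0.1, -0.3, 0.2]
width: -0.0003
```

Call:
carry_out(
  rows=[
    [1,0.04,-0.017,0,0,0,0],
    [1,0.04,-0.017,0,0,0,0],
    [1,0.04,-0.017,0,0,0,0],
    [1,0.04,-0.017,0,0,0,0],
    [1,0.04,-0.017,0,0,0,0],
    [1,0.04,-0.017,0,0,0,0],
    [1,0,0,0,0,0,0],
    [1,0,0,0,0,0,0],
  ],
)

```text
t: 10.75
ee_pos: [0.6017, 0.1709, 0.1085]
tcp_rot: [-2.66, -1.671, 0.003]
contact_force: [-0.0, -0.3, -0.8]
width: -0.0
```

```bash
python3 -c "
from h import *
rep('w6')
im=r.read_camera('scene');im2=cv2.imread('pics/w6.png')
print('scene',[b for b in blobs(im,'red') if 200<b[0][0]<290])
a=cv2.resize(im[170:240,200:290],(780,600),interpolation=cv2.INTER_CUBIC)
b=cv2.resize(im2,(800,600))
cv2.imwrite('pics/c6.png',cv2.resize(np.hstack([a,b]),(800,304)))"
```

```text
t 10.75 tcp [0.6017 0.1709 0.1085] F [-0.05 -0.27 -0.83] w -0.0 tilt [-0.002 -0.001 -1.   ]
red [36.18, 270.62] [21, 257, 24, 35, 125] [ 0.5805 -0.0142  0.063 ]
red [15.64, 284.57] [0, 273, 24, 32, 193] [ 0.5837 -0.0373  0.063 ]
yellow [271.68, 160.58] [252, 156, 42, 17, 110] [0.5812 0.1955 0.063 ]
yellow [277.14, 189.1] [258, 171, 39, 38, 1157] [0.6026 0.1901 0.063 ]
red tool shift [-0.2403  0.1023  0.0448]
yellow tool shift [ 0.0169 -0.0055  0.0445]
blue tool shift [-0.3052  0.0436  0.045 ]
scene [([239.79, 213.27], [235, 209, 10, 9, 67]), ([240.5, 223.45], [234, 221, 13, 5, 22])]
```

View pics/c6.png

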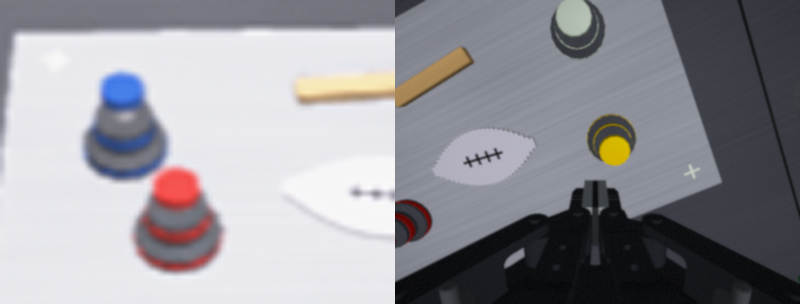

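Red's top went from 211.3 to 213.3 px in the scene view, about 7 mm of sink, and its foot band did not move. In the wrist panel the yellow top is at (615,150), 18 mm away. Next I go over yellow and down.

Call:
carry_out(
  rows=[
    [1,0.017,-0.007,0,0,0,0],
    [1,0,0,0,0,0,0],
    [1,0,0,0.02,0,0,0],
    [1,0,0,0.02,0,0,0],
    [1,0,0,0.015,0,0,0],
    [1,0,0,0.01,0,0,0],
    [1,0,0,0,0,0,0],
    [1,0,0,0,0,0,0],
  ],
)

```text
t: 11.65
ee_pos: [0.6041, 0.1885, 0.0454]
tcp_rot: [2.662, 1.668, 0.001]
contact_force: [-0.1, -0.1, 1.6]
width: -0.0
```

```bash
python3 -c "
from h import *
rep('w7')
im=r.read_camera('scene');im2=cv2.imread('pics/w7.png')
a=cv2.resize(im[170:240,300:390],(780,600),interpolation=cv2.INTER_CUBIC)
b=cv2.resize(im2[150:300,160:340],(720,600),interpolation=cv2.INTER_CUBIC)
cv2.imwrite('pics/c7.png',cv2.resize(np.hstack([a,b]),(800,320)))"
```

```text
t 11.65 tcp [0.6041 0.1885 0.0454] F [-0.1  -0.09  1.61] w -0.0 tilt [ 0.  0. -1.]
yellow [253.2, 187.63] [225, 181, 58, 26, 215] [0.5804 0.1998 0.063 ]
yellow [256.18, 220.4] [230, 204, 52, 36, 1189] [0.5979 0.1931 0.063 ]
red tool shift [-0.257   0.1083 -0.0186]
yellow tool shift [-0.     -0.     -0.0186]
blue tool shift [-0.322   0.0498 -0.0187]
```

View pics/c7.png

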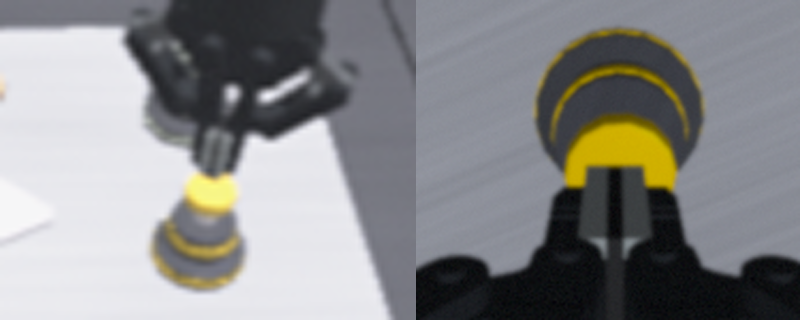

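The tip is above yellow, overlaying its rear half, and centred to 2–3 px. I'll nudge +1.5 mm in tool x and lower.

Call:
carry_out(
  rows=[
    [1,0.0015,0,0,0,0,0],
    [1,0,0,0.003,0,0,0],
    [1,0,0,0.003,0,0,0],
    [1,0,0,0,0,0,0],
    [1,0,0,0,0,0,0],
  ],
)

```text
t: 12.25
ee_pos: [0.6042, 0.1899, 0.0387]
tcp_rot: [-2.662, -1.669, 0.001]
contact_force: [-0.4, 0.1, -0.1]
width: 0.0001
```

Call:
carry_out(
  rows=[
    [1,0,0,0.003,0,0,0],
    [1,0,0,0,0,0,0],
    [1,0,0,0,0,0,0],
  ],
)

```text
t: 12.55
ee_pos: [0.6042, 0.1899, 0.0358]
tcp_rot: [-2.662, -1.669, 0.0]
contact_force: [-0.6, 0.8, 0.5]
width: -0.0001
```

Call:
carry_out(
  rows=[
    [1,0,0,0.003,0,0,0],
    [1,0,0,0,0,0,0],
    [1,0,0,0,0,0,0],
  ],
)

```text
t: 12.85
ee_pos: [0.6043, 0.1899, 0.0329]
tcp_rot: [-2.662, -1.669, 0.0]
contact_force: [-0.1, -0.5, 0.1]
width: -0.0002
```

Call:
carry_out(
  rows=[
    [1,0,0,0.002,0,0,0],
    [1,0,0,0,0,0,0],
    [1,0,0,0,0,0,0],
  ],
)

```text
t: 13.15
ee_pos: [0.6046, 0.19, 0.0312]
tcp_rot: [2.662, 1.669, 0.001]
contact_force: [0.3, 0.5, 1.0]
width: -0.0001
```

Call:
carry_out(
  rows=[
    [1,0,0,0.002,0,0,0],
    [1,0,0,0,0,0,0],
    [1,0,0,0,0,0,0],
  ],
)

```text
t: 13.45
ee_pos: [0.6047, 0.19, 0.0294]
tcp_rot: [2.662, 1.669, 0.001]
contact_force: [-0.6, -0.5, 4.5]
width: -0.0
```

Call:
carry_out(
  rows=[
    [1,0,0,0.002,0,0,0],
    [1,0,0,0,0,0,0],
    [1,0,0,0,0,0,0],
  ],
)

```text
t: 13.75
ee_pos: [0.6046, 0.19, 0.0272]
tcp_rot: [2.662, 1.669, 0.001]
contact_force: [-0.4, -1.3, 2.6]
width: -0.0002
```

Contact again at about 0.0315. One more step to about 0.025, then I'll retreat and head for blue (about −0.32, +0.05 in tool axes).

Call:
carry_out(
  rows=[
    [1,0,0,0.002,0,0,0],
    [1,0,0,0,0,0,0],
    [1,0,0,0,0,0,0],
  ],
)

```text
t: 14.05
ee_pos: [0.6046, 0.19, 0.0251]
tcp_rot: [2.662, 1.669, 0.001]
contact_force: [0.7, -0.2, 3.5]
width: 0.0
```

Call:
carry_out(
  rows=[
    [1,0,0,-0.005,0,0,0],
    [1,0,0,-0.01,0,0,0],
    [1,0,0,-0.02,0,0,0],
    [1,0,0,-0.03,0,0,0],
    [1,0,0,-0.02,0,0,0],
    [1,0,0,0,0,0,0],
  ],
)

```text
t: 14.65
ee_pos: [0.6068, 0.1905, 0.1145]
tcp_rot: [2.66, 1.668, 0.011]
contact_force: [-0.5, 0.1, 1.5]
width: -0.0
```

Call:
carry_out(
  rows=[
    [1,-0.043,0.006,0,0,0,0],
    [1,-0.043,0.006,0,0,0,0],
    [1,-0.043,0.006,0,0,0,0],
    [1,-0.043,0.006,0,0,0,0],
    [1,-0.043,0.006,0,0,0,0],
    [1,-0.043,0.006,0,0,0,0],
    [1,-0.043,0.006,0,0,0,0],
    [1,0,0,0,0,0,0],
  ],
)

```text
t: 15.45
ee_pos: [0.5087, -0.1029, 0.1085]
tcp_rot: [-2.666, -1.661, 0.004]
contact_force: [0.3, 0.5, 0.7]
width: -0.0003
```

```bash
python3 -c "
from h import *
rep('w8')
c=r.camera_info('top');im=r.read_camera('top');o=cv2.imread('pics/top0.png')
for k in TG:
  for q in(o,im): print(k,[b[0] for b in blobs(q,k) if 150<b[0][0]<310 and 135<b[0][1]<245])
im=r.read_camera('scene');o=cv2.imread('pics/scene0.png')
from scipy.ndimage import center_of_mass
d=cv2.absdiff(im,o).max(2); print('yellow region diff rows',d[200:235,330:358].max(1))
"
```

```text
t 15.45 tcp [ 0.5087 -0.1029  0.1085] F [0.34 0.45 0.68] w -0.0003 tilt [-0.003 -0.001 -1.   ]
red [295.54, 224.91] [276, 220, 45, 17, 85] [ 0.5421 -0.083   0.063 ]
red [302.64, 241.42] [284, 237, 41, 15, 139] [ 0.5572 -0.0837  0.063 ]
red [307.99, 266.01] [292, 254, 35, 26, 601] [ 0.5789 -0.0885  0.063 ]
blue [236.86, 179.21] [213, 173, 43, 25, 125] [ 0.4897 -0.1072  0.063 ]
blue [229.42, 207.05] [210, 190, 39, 36, 1106] [ 0.5066 -0.1222  0.063 ]
red tool shift [0.0472 0.0669 0.0443]
yellow tool shift [ 0.3036 -0.0428  0.0441]
blue tool shift [-0.0181  0.0087  0.0445]
red [[271.15, 175.35]]
red []
yellow [[190.62, 170.1]]
yellow [[190.83, 170.55]]
blue [[280.56, 198.33]]
blue [[281.7, 197.8]]
yellow region diff rows [ 2  1  1  1  1  1  7 55 96 88 73 54 44 67 80 85 84 81 78 28  2  2  2  2
  3  2  2  2  1  2  2  2  2  1  1]
```

Yellow has sunk: only its upper part changed in the scene image (rows 207–219), and the foot did not. Now blue.

Call:
carry_out(
  rows=[
    [1,-0.018,0.008,0,0,0,0],
    [1,0,0,0,0,0,0],
    [1,0,0,0.02,0,0,0],
    [1,0,0,0.02,0,0,0],
    [1,0,0,0.015,0,0,0],
    [1,0,0,0.01,0,0,0],
    [1,0,0,0,0,0,0],
    [1,0,0,0,0,0,0],
  ],
)

```text
t: 16.4
ee_pos: [0.5107, -0.1187, 0.0453]
tcp_rot: [2.661, 1.669, 0.0]
contact_force: [-0.3, -0.5, 0.3]
width: -0.0002
```

```bash
python3 -c "
from h import *
rep('w9')
im=r.read_camera('scene');im2=cv2.imread('pics/w9.png')
a=cv2.resize(im[170:240,200:290],(780,600),interpolation=cv2.INTER_CUBIC)
b=cv2.resize(im2[150:300,160:340],(720,600),interpolation=cv2.INTER_CUBIC)
cv2.imwrite('pics/c9.png',cv2.resize(np.hstack([a,b]),(800,320)))"
```

```text
t 16.4 tcp [ 0.5107 -0.1187  0.0453] F [-0.33 -0.53  0.25] w -0.0002 tilt [ 0. -0. -1.]
red [320.56, 250.05] [294, 241, 63, 34, 190] [ 0.5365 -0.0891  0.063 ]
red [345.83, 267.61] [326, 264, 39, 14, 138] [ 0.5532 -0.0803  0.063 ]
red [351.41, 322.7] [342, 313, 23, 19, 232] [ 0.5898 -0.0908  0.063 ]
blue [246.95, 189.61] [216, 181, 61, 26, 206] [ 0.4866 -0.1109  0.063 ]
blue [241.95, 221.49] [218, 206, 53, 38, 1164] [ 0.5017 -0.1214  0.063 ]
red tool shift [ 0.0601  0.0584 -0.0187]
yellow tool shift [ 0.3172 -0.0498 -0.0187]
blue tool shift [-0.0048 -0.0002 -0.0187]
```

View pics/c9.png

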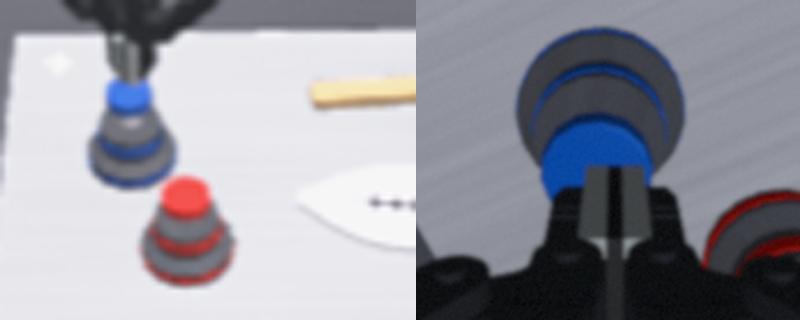

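In the right panel the blue centre (597) sits left of the tip (615), so I'll shift −4.7 mm in tool x and lower.

Call:
carry_out(
  rows=[
    [1,-0.0047,0,0,0,0,0],
    [1,0,0,0.003,0,0,0],
    [1,0,0,0.003,0,0,0],
    [1,0,0,0.003,0,0,0],
    [1,0,0,0,0,0,0],
    [1,0,0,0,0,0,0],
  ],
)

```text
t: 17.1
ee_pos: [0.5082, -0.1231, 0.0358]
tcp_rot: [-2.661, -1.669, 0.001]
contact_force: [-0.0, 1.1, 1.2]
width: 0.0001
```

Call:
carry_out(
  rows=[
    [1,0,0,0.003,0,0,0],
    [1,0,0,0,0,0,0],
    [1,0,0,0,0,0,0],
  ],
)

```text
t: 17.4
ee_pos: [0.5083, -0.1231, 0.0329]
tcp_rot: [-2.662, -1.669, 0.0]
contact_force: [-0.4, 0.2, -0.0]
width: 0.0003
```

Call:
carry_out(
  rows=[
    [1,0,0,0.002,0,0,0],
    [1,0,0,0,0,0,0],
    [1,0,0,0,0,0,0],
  ],
)

```text
t: 17.7
ee_pos: [0.5086, -0.1233, 0.0312]
tcp_rot: [2.661, 1.669, 0.0]
contact_force: [0.4, -0.0, 0.6]
width: -0.0001
```

Call:
carry_out(
  rows=[
    [1,0,0,0.002,0,0,0],
    [1,0,0,0,0,0,0],
    [1,0,0,0,0,0,0],
  ],
)

```text
t: 18.0
ee_pos: [0.5086, -0.1233, 0.0293]
tcp_rot: [2.661, 1.669, 0.001]
contact_force: [-0.3, 0.9, 3.4]
width: -0.0004
```

Call:
carry_out(
  rows=[
    [1,0,0,0.002,0,0,0],
    [1,0,0,0,0,0,0],
    [1,0,0,0.002,0,0,0],
    [1,0,0,0,0,0,0],
    [1,0,0,0,0,0,0],
  ],
)

```text
t: 18.5
ee_pos: [0.5086, -0.1233, 0.0251]
tcp_rot: [2.661, 1.669, 0.001]
contact_force: [0.3, 0.4, 3.7]
width: -0.0003
```

Call:
carry_out(
  rows=[
    [1,0,0,-0.005,0,0,0],
    [1,0,0,-0.01,0,0,0],
    [1,0,0,-0.02,0,0,0],
    [1,0,0,-0.03,0,0,0],
    [1,0,0,-0.04,0,0,0],
    [1,0,0,-0.04,0,0,0],
    [1,0,0,-0.04,0,0,0],
    [1,0,0,0,0,0,0],
  ],
)

```text
t: 19.3
ee_pos: [0.5117, -0.1244, 0.2182]
tcp_rot: [2.653, 1.663, 0.013]
contact_force: [0.4, 0.3, -0.1]
width: -0.0
```

Call:
carry_out(
  rows=[
    [1,0,-0.03,0,0,0,0],
    [1,0,-0.03,0,0,0,0],
    [1,0,-0.03,0,0,0,0],
    [1,0,0,0,0,0,0],
    [1,0,0,0,0,0,0],
  ],
)

```text
t: 19.8
ee_pos: [0.4271, -0.0839, 0.21]
tcp_rot: [2.661, 1.669, 0.001]
contact_force: [-0.0, -0.9, 0.3]
width: 0.0003
```

```bash
python3 -c "
from h import *
rep()
im=r.read_camera('scene');o=cv2.imread('pics/scene0.png')
for k in TG:
  for q in(o,im): print(k,[b[0] for b in blobs(q,k,4) if 190<b[0][0]<390 and 170<b[0][1]<260])
cv2.imwrite('pics/c10.png',np.vstack([cv2.resize(q[172:252,200:380],(720,300),interpolation=cv2.INTER_CUBIC) for q in(o,im)]))"
```

```text
t 19.8 tcp [ 0.4271 -0.0839  0.21  ] F [-0.04 -0.94  0.35] w 0.0003 tilt [ 0.001 -0.    -1.   ]
red tool shift [0.0652 0.1488 0.1461]
yellow tool shift [0.3222 0.0405 0.146 ]
blue tool shift [0.0002 0.0902 0.146 ]
red [[239.52, 211.29], [240.5, 223.45], [240.0, 231.0]]
red [[239.79, 213.27], [240.5, 223.45], [240.0, 231.0]]
yellow []
yellow []
blue [[227.43, 190.87], [227.86, 202.64]]
blue [[227.44, 192.55], [228.29, 202.5]]
```

View pics/c10.png

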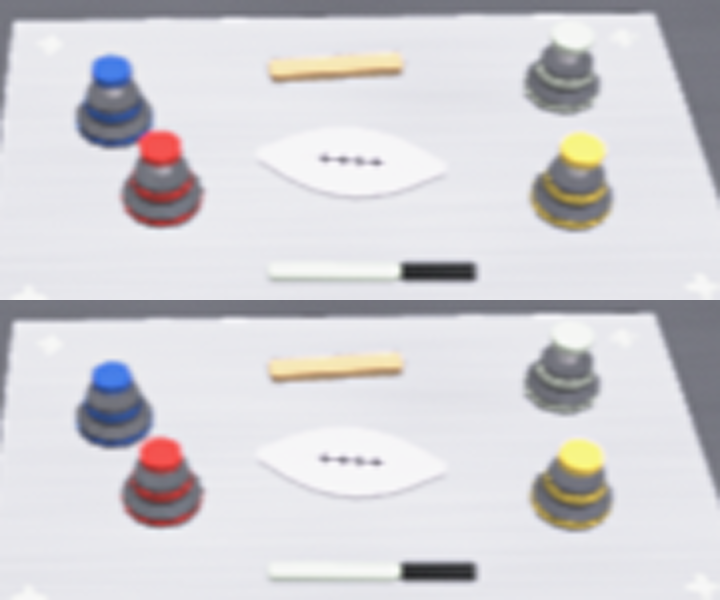

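The before and after views show the red, yellow and blue buttons part way down, with all feet, the white gauge and the bystanders unmoved. Handing in.

```bash
python3 -c "
from workcell import r
print(r.sign_off())"
```

```text
the job is handed in; nothing more can be done
None
```

I touched the red, yellow and blue buttons in that order with the shut fingertips, and each now sits part way down. I then moved the arm clear and handed the job in at about 20 s of the 42 s allowed.

**Sink:** each press went about 6.5 mm past first contact, inside the 2 to 12 mm range. The contact force readings stayed below about 5 N. In the scene camera the red button dropped 2.0 px and the blue 1.7 px, about 6 to 7 mm each. Yellow is visibly lower by a similar amount, but I did not measure it separately because the colour filter missed it in that view.

**Nothing else moved:** in the before and after scene pictures the gauge feet, the white gauge, the template, the stick and the marker look the same. I did not recheck the hammer, brush, cup or orange look-alike after the moves; the arm stayed well above or away from them.

**Disagreement:** the fingertips touched with the reported TCP about 32 mm lower than the stated geometry predicts, and all three gauges showed the same offset. I therefore found each contact by force and by camera, not from the TCP height.

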